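# Put the seed-sample pots back on their own mats

### The arm

A 7-joint arm with a two-finger parallel gripper is mounted at the origin on the work surface. World frame = base frame: x ahead of the robot, y to its left, z up, the work surface at z = 0. Lengths are in mm, angles in rad, forces in N, time in s.
With the tool pointing down it reaches from about 350 to 900 mm from the base axis. Payload 7.2 kg.
Tool frame: the origin (TCP) lies at the centre of the arm's flange, where the gripper is bolted on; the fingertips stand 173 mm ahead of it and the grasp point (between the pads) lies 155 mm ahead of it (nose_length is the distance from the TCP to the fingertips, in mm); z points along the fingers, y is the line along which they close (so a half turn about z gives the same grasp; the last joint's range is limited). The gripper opens to 85 mm and grips with 20 to 120 N. Pads are 22 mm wide; open, the fingers measure 114 mm over their backs; the gripper's body (76 mm by 85 mm) begins 54 mm behind the grasp point. The pads swing forward as they close: fully open they stand 13 mm farther back than shut.
Start: joints at [-1.229, 0.411, -0.013, 1.596, 0.006, 1.134, -0.082], TCP at [249.024, 573.245, 404.697] pointing down, gripper open.
Joint ranges: [-2.95, 2.95], [-0.29, 1.99], [-1.47, 1.44], [0.14, 2.54], [-1.03, 4.17], [0.13, 1.85], [-2.86, 2.86]. Speed limits (rad/s): [2.39, 2.39, 3.01, 3.01, 3.14, 3.14, 3.14].

### API

Orientations are given as a unit quaternion [x, y, z, w].
In Python, from workcell import * gives the robot as it stands.
- The arm moves only by the tool drive_tool, never from a script. Its argument "targets" is one flat list of numbers, 7 for each row, row after row: the finger opening in mm, from 0 to 85.4, then the shift along the tool's x, y, z in mm, then the turn, a rotation vector about the tool's x, y, z in rad. A call has 1 to 12 rows; each row shifts and turns the commanded pose from where the row before left it, along the tool's axes as they then stand; what a row does not reach is not made up. A row lasts 1/12 s, in which the tool goes at most 41.7 mm and 7.16 degrees, less where a joint would pass 70% of its speed; a pose out of reach is approached as far as the arm can. A call is refused whole if a number of a shift passes 41.7 or a number of a turn 0.125, either way. A call with a gripper value outside its range is refused whole. The fingers move at their own pace and stop on an object; the grip force is fixed at half the most. Time passes only in rows, so rows that do not move let the fingers close. It gives the time, the measured TCP pose, the force, the opening and the grip force at its end, in the units of the state.
- state(): the state, without advancing time (a new reading comes with each control period).
- grab_frame(name): name is "scene" or "top" or "wrist"; returns a dict with "img" (420x560x3 uint8, red, green, blue), "fx", "fy", "cx", "cy" (pixels), "R" (3x3) and "t" (3): a world point X has camera coordinates R X + t. Camera axes: x right, y down, z forward; pixel columns grow to the right and rows downward; lengths in mm; the calibration is good to about 2 mm. A picture is of the moment at which its call begins. There is no depth.
- finish_job(): hands the job in; it is judged then, once.
The state is a dict: "clock": time; "joints": joint angles; "dq": joint speeds; "joint_efforts": joint torques, N m; "ee_pos": TCP position; "tool_rot": TCP orientation; "ft_force": force on the tool from outside, world axes, zero at the start; "wrist_torque": the same for the moment, N m; "finger_gap": finger opening in mm; "gripper_force": force on a finger pad.
Only numpy, scipy, OpenCV 4.12 (cv2) and the standard library are available. Lean on these libraries where they do the work, as an engineer would, in place of code of your own. Each camera call takes 0.05 s, during which the arm holds its last target. There are 200 camera calls.

### The job

The blue and yellow pots stand on each other's mats: swap them, parking one of them on the empty red mat on the way, so that each ends in the middle of the mat of its own colour. Then slide the red pot along its T-slot rail to the open end, lift it out there and stand it in the middle of the red mat. Keep every pot upright, set it down gently rather than dropping it, let go of them all, and do not disturb the white tub, the wash bottle or the seed tray.

Things in the scene. Friction and masses are not known exactly. Their poses are not given: they have to be found in the camera images.
- blue_pot: loose sample pot with a blue screw lid, 63 mm tall, about 0.15 kg, round about its z axis. Steel foot disc diameter 48 mm, 5 mm thick; neck diameter 18 mm up to 20 mm; white body and blue lid diameter 44 mm from 20 mm to 63 mm (lid from 50 mm). Origin: centre of the foot's underside, z up. At the start it stands on the yellow mat.
- yellow_pot: loose sample pot with a yellow screw lid, 63 mm tall, about 0.15 kg, round about its z axis. Steel foot disc diameter 48 mm, 5 mm thick; neck diameter 18 mm up to 20 mm; white body and yellow lid diameter 44 mm from 20 mm to 63 mm (lid from 50 mm). Origin: centre of the foot's underside, z up. At the start it stands on the blue mat.
- red_pot: loose sample pot with a red screw lid, 63 mm tall, about 0.15 kg, round about its z axis. Steel foot disc diameter 48 mm, 5 mm thick; neck diameter 18 mm up to 20 mm; white body and red lid diameter 44 mm from 20 mm to 63 mm (lid from 50 mm). Origin: centre of the foot's underside, z up. At the start its foot is held in the slot of the rail.
- blue_mat: blue round mat, diameter 80 mm, 3 mm thick, fixed to the bench, with a thin white ring (60 mm) marking its middle. Origin: centre of its underside; a pot standing on it has its origin 3 mm higher. 
- yellow_mat: yellow round mat, diameter 80 mm, 3 mm thick, fixed to the bench, with a thin white ring (60 mm) marking its middle. Origin: centre of its underside; a pot standing on it has its origin 3 mm higher. 
- red_mat: red round mat, diameter 80 mm, 3 mm thick, fixed to the bench, with a thin white ring (60 mm) marking its middle. Origin: centre of its underside; a pot standing on it has its origin 3 mm higher. Empty at the start.
- rail: fixed aluminium T-slot rail, 200 x 66 x 17 mm; origin: centre of underside; slot along its x. Floor 4 mm thick. From x=-100 (closed end) to +40 mm: walls 53 mm apart, and lips (12 to 17 mm high, 25 mm gap) over the pot's foot, no lifting. Open end +x: bare floor, x=+40 to +100; with its centre at x=+66 to +76 a pot clears the lips and lifts out. Red pot starts at x=-60 to 0, z=4 mm.
- tub: white open plastic tub, diameter 110 mm, 120 mm tall, loose, bystander. Origin: centre of its underside.
- wash_bottle: white wash bottle with red cap and bent red spout, diameter 68 mm, 195 mm tall, loose, bystander. Origin: centre of its underside.
- seed_tray: clear shallow tray of seeds, 130 x 190 x 22 mm, loose, bystander. Origin: centre of its underside.
Not all that is in view belongs to the job. Leave any green or turquoise look-alike of the blue_pot alone. There is more than one size of the blue_mat; the job needs the larger.

How it is judged (in metres and radians):
On the way, in this order (a step that is already met when the one before it is completed fails the run):
1. the blue or the yellow pot stands released on the red mat (((horizontal distance between blue_pot and red_mat below 0.015 m and z of blue_pot in the frame of red_mat below 0.007 m and angle between blue_pot's own z axis and vertical below 0.1 rad and linear speed of blue_pot below 0.03 m/s and contact force between the fingers and blue_pot below 0.05 N) or (horizontal distance between yellow_pot and red_mat below 0.015 m and z of yellow_pot in the frame of red_mat below 0.007 m and angle between yellow_pot's own z axis and vertical below 0.1 rad and linear speed of yellow_pot below 0.03 m/s and contact force between the fingers and yellow_pot below 0.05 N))), for 0.1 s.
2. the blue pot stands released on the blue mat and the yellow pot on the yellow mat (horizontal distance between blue_pot and blue_mat below 0.015 m and z of blue_pot in the frame of blue_mat below 0.007 m and angle between each of blue_pot, yellow_pot's own z axis and vertical below 0.1 rad and linear speed of each of blue_pot, yellow_pot below 0.03 m/s and contact force between the fingers and blue_pot below 0.05 N and horizontal distance between yellow_pot and yellow_mat below 0.015 m and z of yellow_pot in the frame of yellow_mat below 0.007 m and contact force between the fingers and yellow_pot below 0.05 N), for 0.2 s.
3. the red pot has been slid to the open end of the rail, its foot still down (x of red_pot in the frame of rail above 0.055 m and z of red_pot in the frame of rail below 0.016 m and horizontal distance between red_pot and rail below 0.13 m).
At the end, for the whole second after the job is handed in: Each pot stands upright (within 0.1 rad), at rest and released, on the mat of its own colour, its centre within 15 mm of the mat's centre (all of step 2 and horizontal distance between red_pot and red_mat below 0.015 m and z of red_pot in the frame of red_mat below 0.007 m and angle between red_pot's own z axis and vertical below 0.1 rad and linear speed of red_pot below 0.03 m/s and contact force between the fingers and red_pot below 0.05 N); the robot touches nothing.
It fails at once if the white tub is moved by more than 20 mm (distance of tub from where it was at the start of the episode above 0.02 m).
It fails at once if the wash bottle is moved by more than 20 mm (distance of wash_bottle from where it was at the start of the episode above 0.02 m).
It fails at once if the seed tray is moved by more than 20 mm (distance of seed_tray from where it was at the start of the episode above 0.02 m).
It fails at once if a pot is tipped by more than 0.5 rad (angle between any of blue_pot, yellow_pot, red_pot's own z axis and vertical above 0.5 rad).
It fails at once if a pot is dropped from more than about 25 mm ((linear speed of blue_pot above 0.7 m/s and contact force between the fingers and blue_pot below 0.01 N) or (linear speed of yellow_pot above 0.7 m/s and contact force between the fingers and yellow_pot below 0.01 N) or (linear speed of red_pot above 0.7 m/s and contact force between the fingers and red_pot below 0.01 N)).
It also fails if it takes over 128 s, if anything falls off the work surface, if the arm or the gripper's body presses on something with over 40 N, if the wrist force passes 120 N, or if a joint passes its speed limit or range.

## Working session

There is one attempt and no reset: what is moved stays moved. The work goes in short steps, Python scripts to look and compute and a tool call to move; the robot and the scene stay as the last step left them, time stands still between calls to the robot, and variables do not carry over. Pictures are saved under pics/ and viewed, at most 14 in all, crops included, and the job is handed in when it is done.

Besides the shell and the picture viewer there is one more tool, called in YAML: its name, and indented under it one key for each argument. drive_tool: Moves the arm, as the interface text tells. Its arguments: {"type":"object","properties":{"targets":{"type":"array","items":{"type":"number"}}},"required":["targets"]}

```bash
mkdir -p pics
cat > h.py <<'E'
from workcell import *
import numpy as np, cv2
from scipy.spatial.transform import Rotation as Ro
def pix2w(f,u,v,z):
    d=f["R"].T@np.array([(u-f["cx"])/f["fx"],(v-f["cy"])/f["fy"],1]); c=-f["R"].T@f["t"]
    return c+d*(z-c[2])/d[2]
def save(f,n): cv2.imwrite("pics/"+n,f["img"][:,:,::-1])
E
python3 - <<'E'
from h import *
import pickle
for n in("scene","top"):
    f=grab_frame(n); save(f,n+"0.png"); pickle.dump(dict(f),open(n+".pkl","wb"))
    print(n,-f["R"].T@f["t"],f["fx"],f["R"].round(2).tolist())
s=state(); print(s["clock"],s["ee_pos"],s["tool_rot"],Ro.from_quat(s["tool_rot"]).as_matrix().round(3),s["finger_gap"])
E
```

```text
scene [1313.22976044  123.67506826  669.05596102] 392.8529410434201 [[-0.26, 0.96, -0.02], [0.58, 0.14, -0.8], [-0.77, -0.22, -0.6]]
top [ 354.10992543  -70.88990542 1167.72225231] 406.69222606474506 [[0.03, -1.0, 0.03], [-0.99, -0.03, -0.15], [0.15, -0.03, -0.99]]
0.1 [248.94740935 573.07128619 403.9243191 ] [ 2.03457868e-01  9.79083429e-01 -7.25862198e-04 -9.17077881e-05] [[-0.917  0.398 -0.   ]
 [ 0.398  0.917 -0.001]
 [-0.    -0.001 -1.   ]] 85.54631877661618
```

View pics/scene0.png

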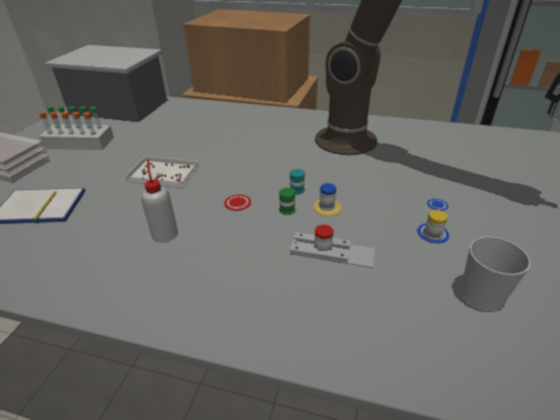

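View pics/top0.png

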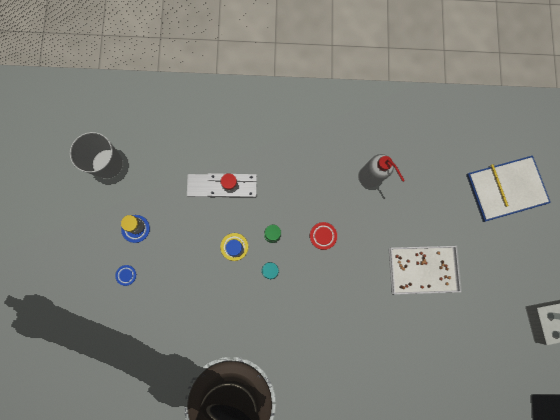

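The top view shows the blue pot at (234,247) on the yellow mat, and the yellow pot at (130,223) on the larger blue mat (135,229). The red mat is at (323,236). The red pot is at (229,182) in the rail, which spans (187..257, 174..198) with its open end to the left. I'll enlarge this area.

Run:
```python
from h import *
import pickle
f=pickle.load(open("top.pkl","rb")); im=f["img"]
cv2.imwrite("pics/topcrop.png",cv2.resize(im[160:290,90:350],None,fx=3,fy=3,interpolation=cv2.INTER_CUBIC)[:,:,::-1])
hsv=cv2.cvtColor(im,cv2.COLOR_RGB2HSV)
def blob(name,x0,x1,y0,y1,hs,z):
    m=np.zeros(im.shape[:2],np.uint8)
    for a,b in hs: m|=cv2.inRange(hsv,(a,110,50),(b,255,255))
    k=np.zeros_like(m);k[y0:y1,x0:x1]=m[y0:y1,x0:x1]
    c=max(cv2.findContours(k,cv2.RETR_EXTERNAL,cv2.CHAIN_APPROX_NONE)[0],key=cv2.contourArea)
    (u,v),ax,a=cv2.fitEllipse(cv2.convexHull(c)); print(name,round(u,1),round(v,1),np.round(ax,1),pix2w(f,u,v,z).round(1))
R=[(0,10),(170,180)];B=[(100,130)];Y=[(20,35)]
blob("redmat",305,345,215,255,R,3)
blob("bluemat",115,155,210,245,B,3)
blob("yelmat",215,255,228,265,Y,3)
blob("bluelid",220,250,235,260,B,63)
blob("yellid",115,145,210,240,Y,63)
blob("redlid",215,245,170,195,R,64)
for p in((187,175),(256,174),(257,198),(188,198)): print(pix2w(f,*p,17 if p[0]>200 else 4).round(1))
print("green",pix2w(f,272,233,63).round(),"teal",pix2w(f,270,270,63).round())
```

```text
redmat 323.1 235.6 [26.9 27.4] [ 461.3 -248.2    3. ]
bluemat 135.0 228.4 [27.3 28.4] [466. 289.   3.]
yelmat 233.9 246.5 [27.6 27.8] [422.7   6.7   3. ]
bluelid 233.5 247.4 [15.7 15.7] [416.5   3.5  63. ]
yellid 129.3 222.9 [16.  16.9] [474.7 287.   63. ]
redlid 228.5 181.0 [15.3 15.7] [599.2  25.   64. ]
[626.3 151.3   4. ]
[633.  -49.5  17. ]
[562.5 -54.7  17. ]
[558.4 144.4   4. ]
green [459. -99.  63.] teal [359. -97.  63.]
```

View pics/topcrop.png

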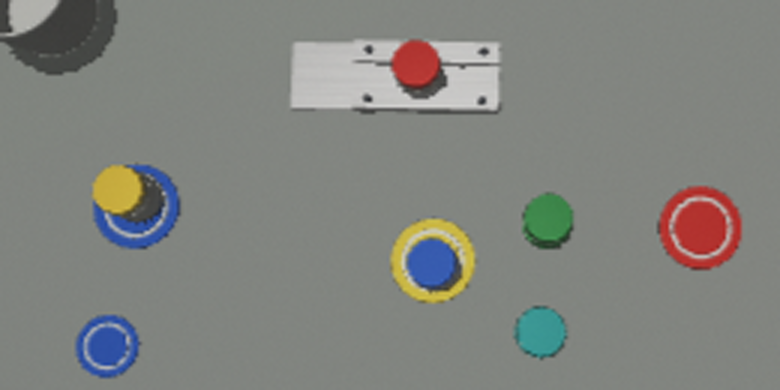

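The crop shows lids centred on their mats within a few mm; the yellow pot looks offset only because the view is oblique. I'll turn the fingers to close along world y, so tool = (-dx, dy, -dz), and head over the blue pot.

drive_tool:
  targets: [85,0,0,0,0,0,-0.1025,85,0,0,0,0,0,-0.1025,85,0,0,0,0,0,-0.1025,85,0,0,0,0,0,-0.1025,85,-11,-36,5,0,0,0,85,-11,-36,5,0,0,0,85,-11,-36,5,0,0,0,85,-11,-36,5,0,0,0,85,-11,-36,5,0,0,0,85,-11,-36,5,0,0,0,85,-11,-36,5,0,0,0,85,-11,-36,5,0,0,0]

```text
clock: 1.1
ee_pos: [337.1, 283.3, 364.3]
tool_rot: [-0.0, 1.0, -0.0, -0.0]
ft_force: [1.0, -0.0, -0.2]
finger_gap: 85.1
gripper_force: 0.0
```

drive_tool:
  targets: [85,-10,-36,5,0,0,0,85,-10,-36,5,0,0,0,85,-10,-36,5,0,0,0,85,-10,-36,5,0,0,0,85,-10,-36,5,0,0,0,85,-10,-36,5,0,0,0,85,-10,-36,4,0,0,0,85,-10,-29,0,0,0,0,85,0,0,0,0,0,0]

```text
clock: 1.85
ee_pos: [418.0, -1.1, 330.7]
tool_rot: [0.003, 1.0, -0.001, 0.0]
ft_force: [-0.2, -0.6, 0.2]
finger_gap: 85.3
gripper_force: 0.0
```

Run:
```python
from h import *
s=state(); print(s["clock"],s["ee_pos"],Ro.from_quat(s["tool_rot"]).as_matrix().round(3).tolist(),s["joints"])
f=grab_frame("wrist"); save(f,"w1.png"); print(-f["R"].T@f["t"],f["R"].round(2).tolist(),f["fx"])
for n,p in(("blue lid",(416.5,3.5,66)),("yelmat",(422.7,6.7,3))):
    c=f["R"]@np.array(p)+f["t"]; print(n,c[0]/c[2]*f["fx"]+f["cx"],c[1]/c[2]*f["fy"]+f["cy"])
```

```text
1.85 [418.03190082  -1.05175101 330.66632893] [[-1.0, 0.007, 0.001], [0.007, 1.0, -0.002], [-0.001, -0.002, -1.0]] [-0.3668438   0.14493139  0.27947381  2.17187961 -0.05131415  0.83041434
  1.50846126]
[ 3.47270149e+02 -2.18196317e-01  3.00081518e+02] [[0.01, 1.0, -0.0], [0.96, -0.01, 0.28], [0.28, -0.0, -0.96]] 346.06960458666447
blue lid 290.52469106411337 208.58380646981192
yelmat 292.9979496091942 195.09910049762505
```

View pics/w1.png

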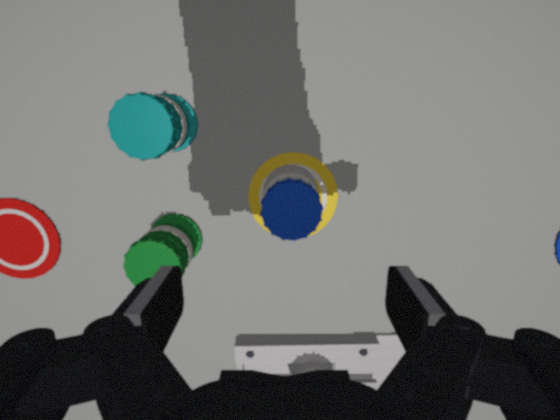

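The wrist view puts the lid at (291,209) and the mat at (293,195). Both match the predictions within a pixel, so I'll descend and grip.

drive_tool:
  targets: [85,1,5,20,0,0,0,85,0,0,25,0,0,0,85,0,0,25,0,0,0,85,0,0,25,0,0,0,85,0,0,20,0,0,0,85,0,0,10,0,0,0,85,0,0,5,0,0,0,35,0,0,0,0,0,0,35,0,0,0,0,0,0,35,0,0,0,0,0,0,35,0,0,0,0,0,0,35,0,0,0,0,0,0]

```text
clock: 2.9
ee_pos: [416.5, 9.3, 201.8]
tool_rot: [-0.0, 1.0, 0.0, 0.001]
ft_force: [-1.9, -1.3, 5.8]
finger_gap: 42.8
gripper_force: 60.2
```

drive_tool:
  targets: [35,0,0,0,0,0,0,35,0,0,0,0,0,0,35,0,0,0,0,0,0,35,0,0,-5,0,0,0,35,0,0,-10,0,0,0]

```text
clock: 3.32
ee_pos: [415.9, 9.3, 216.0]
tool_rot: [-0.0, 1.0, 0.0, -0.0]
ft_force: [0.0, -0.5, -1.8]
finger_gap: 43.0
gripper_force: 60.9
```

drive_tool:
  targets: [35,0,0,-15,0,0,0,35,0,0,-20,0,0,0,35,0,0,-20,0,0,0,35,0,0,-15,0,0,0,35,-3,-15,-5,0,0,0,35,-5,-25,0,0,0,0,35,-5,-28,0,0,0,0,35,-5,-28,0,0,0,0,35,-5,-28,0,0,0,0,35,-5,-28,0,0,0,0,35,-5,-28,0,0,0,0,35,-5,-28,0,0,0,0]

```text
clock: 4.32
ee_pos: [454.1, -200.0, 291.5]
tool_rot: [-0.0, 1.0, 0.0, 0.0]
ft_force: [1.0, 0.2, -1.4]
finger_gap: 42.8
gripper_force: 61.0
```

drive_tool:
  targets: [35,-5,-25,0,0,0,0,35,-2,-18,0,0,0,0,35,0,-6,0,0,0,0,35,0,0,0,0,0,0,35,0,0,0,0,0,0,35,0,0,0,0,0,0]

```text
clock: 4.82
ee_pos: [461.2, -246.3, 290.7]
tool_rot: [-0.001, 1.0, 0.001, -0.0]
ft_force: [0.2, 0.7, -0.5]
finger_gap: 42.8
gripper_force: 61.1
```

Run:
```python
from h import *
s=state(); print(s["clock"],s["ee_pos"],Ro.from_quat(s["tool_rot"]).as_matrix().round(3).tolist(),s["finger_gap"],s["joints"].round(2) if hasattr(s["joints"],"round") else s["joints"])
f=grab_frame("wrist"); save(f,"w2.png")
for n,p in(("redmat",(461.3,-248.2,3)),):
    c=f["R"]@np.array(p)+f["t"]; print(n,c[0]/c[2]*f["fx"]+f["cx"],c[1]/c[2]*f["fy"]+f["cy"])
```

```text
4.8167 [ 461.16832986 -246.26018666  290.74657043] [[-1.0, -0.002, -0.0], [-0.002, 1.0, 0.001], [0.0, 0.001, -1.0]] 42.773841797369144 [ 0.11  0.39  0.37  1.98 -0.19  0.81  2.15]
redmat 280.5241775155117 202.5232690445494
```

View pics/w2.png

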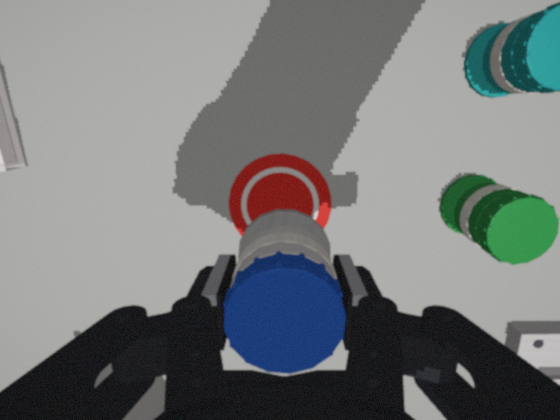

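The red mat is at (280,200) as predicted, and the pot is held straight. Lowering it now.

drive_tool:
  targets: [35,0,-2,15,0,0,0,35,0,0,20,0,0,0,35,0,0,20,0,0,0,35,0,0,15,0,0,0,35,0,0,8,0,0,0,35,0,0,4,0,0,0,35,0,0,2,0,0,0,35,0,0,2,0,0,0,35,0,0,1,0,0,0,35,0,0,1,0,0,0,35,0,0,0,0,0,0]

```text
clock: 5.78
ee_pos: [461.3, -249.8, 203.1]
tool_rot: [-0.0, 1.0, -0.0, 0.0]
ft_force: [-0.7, 0.4, -0.6]
finger_gap: 42.9
gripper_force: 61.1
```

drive_tool:
  targets: [35,0,0,1,0,0,0,35,0,0,0,0,0,0,50,0,0,0,0,0,0,60,0,0,0,0,0,0,85,0,0,0,0,0,0,85,0,0,0,0,0,0,85,0,0,0,0,0,0,85,0,0,0,0,0,0]

```text
clock: 6.45
ee_pos: [461.2, -249.7, 201.7]
tool_rot: [-0.0, 1.0, 0.0, 0.0]
ft_force: [-0.5, -0.1, 0.1]
finger_gap: 84.6
gripper_force: 0.0
```

drive_tool:
  targets: [85,0,0,-8,0,0,0,85,0,0,-25,0,0,0,85,0,0,-35,0,0,0,85,0,0,-35,0,0,0,85,0,0,-27,0,0,0,85,0,0,0,0,0,0]

```text
clock: 6.95
ee_pos: [462.3, -250.9, 337.6]
tool_rot: [0.0, 1.0, -0.001, 0.004]
ft_force: [-0.2, 0.2, -0.1]
finger_gap: 85.2
gripper_force: 0.0
```

Run:
```python
from h import *
s=state(); print(s["clock"],s["ee_pos"])
f=grab_frame("wrist"); save(f,"w3.png")
for n,p in(("redmat",(461.3,-248.2,3)),("blid",(461.3,-248.2,66))):
    c=f["R"]@np.array(p)+f["t"]; print(n,c[0]/c[2]*f["fx"]+f["cx"],c[1]/c[2]*f["fy"]+f["cy"])
```

```text
6.95 [ 462.33954086 -250.9033667   337.60422315]
redmat 287.6136687055328 184.26400868698437
blid 288.2281242675544 203.75137336093402
```

View pics/w3.png

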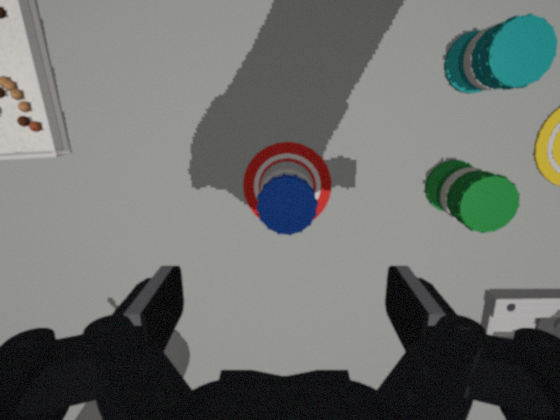

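The blue pot is centred on the red mat, with its lid at (287,204) against a predicted (288,204). Next is the yellow pot at about (475,287).

drive_tool:
  targets: [85,-1,20,0,0,0,0,85,-1,38,0,0,0,0,85,-1,38,0,0,0,0,85,-1,38,0,0,0,0,85,-1,38,0,0,0,0,85,-1,38,0,0,0,0,85,-1,38,0,0,0,0,85,-1,38,0,0,0,0,85,-1,38,0,0,0,0,85,-1,38,0,0,0,0,85,-1,38,0,0,0,0,85,-1,38,0,0,0,0]

```text
clock: 8.0
ee_pos: [472.4, 190.0, 331.0]
tool_rot: [-0.0, 1.0, -0.0, -0.001]
ft_force: [0.8, 0.0, -0.4]
finger_gap: 85.3
gripper_force: 0.0
```

drive_tool:
  targets: [85,-1,38,0,0,0,0,85,0,35,0,0,0,0,85,0,20,0,0,0,0,85,0,7,0,0,0,0,85,0,0,0,0,0,0,85,0,0,0,0,0,0]

```text
clock: 8.5
ee_pos: [474.0, 287.3, 330.9]
tool_rot: [0.0, 1.0, -0.001, -0.001]
ft_force: [0.4, -0.0, 0.7]
finger_gap: 85.1
gripper_force: 0.0
```

Run:
```python
from h import *
s=state(); print(s["clock"],s["ee_pos"],Ro.from_quat(s["tool_rot"]).as_matrix().round(3).tolist(),s["joints"])
f=grab_frame("wrist"); save(f,"w4.png")
for n,p in(("blmat",(466,289,3)),("ylid",(475,288,66))):
    c=f["R"]@np.array(p)+f["t"]; print(n,c[0]/c[2]*f["fx"]+f["cx"],c[1]/c[2]*f["fy"]+f["cy"])
```

```text
8.5 [473.98360714 287.26468566 330.93143415] [[-1.0, 0.0, -0.001], [0.0, 1.0, -0.002], [0.001, -0.002, -1.0]] [-0.75018429  0.36812941  0.14993516  1.86038442 -0.0667012   0.91979958
  1.00112225]
blmat 286.1075664391134 181.75028044466043
ylid 285.03546853680496 212.64138810189024
```

View pics/w4.png

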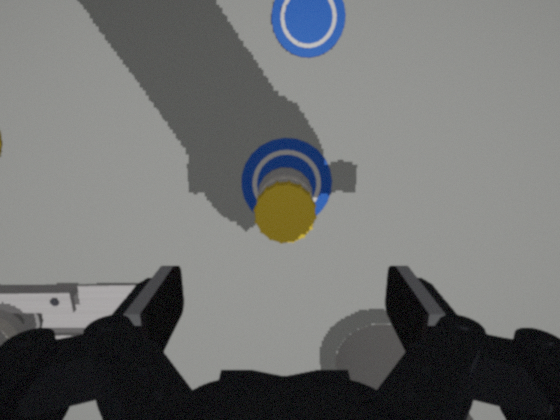

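The yellow lid is at (285,212) and the blue mat at (286,181), both as predicted. Descending and gripping.

drive_tool:
  targets: [85,-1,0,20,0,0,0,85,0,0,25,0,0,0,85,0,0,25,0,0,0,85,0,0,25,0,0,0,85,0,0,19,0,0,0,85,0,0,10,0,0,0,85,0,0,5,0,0,0,35,0,0,0,0,0,0,35,0,0,0,0,0,0,35,0,0,0,0,0,0,35,0,0,0,0,0,0,35,0,0,0,0,0,0]

```text
clock: 9.55
ee_pos: [475.7, 288.4, 204.2]
tool_rot: [-0.0, 1.0, 0.001, 0.001]
ft_force: [0.3, -2.0, 6.5]
finger_gap: 43.0
gripper_force: 60.8
```

drive_tool:
  targets: [35,0,0,0,0,0,0,35,0,0,0,0,0,0]

```text
clock: 9.72
ee_pos: [475.7, 288.3, 204.2]
tool_rot: [0.0, 1.0, 0.001, 0.001]
ft_force: [-1.3, -1.9, 6.3]
finger_gap: 43.0
gripper_force: 60.8
```

drive_tool:
  targets: [35,0,0,-8,0,0,0,35,0,0,-20,0,0,0,35,0,0,-25,0,0,0,35,2,-12,-17,0,0,0,35,4,-22,0,0,0,0,35,6,-30,0,0,0,0,35,6,-30,0,0,0,0,35,6,-30,0,0,0,0,35,6,-30,0,0,0,0,35,6,-30,0,0,0,0,35,6,-30,0,0,0,0,35,5,-30,0,0,0,0]

```text
clock: 10.72
ee_pos: [427.4, 43.0, 273.4]
tool_rot: [-0.0, 1.0, 0.0, 0.0]
ft_force: [0.5, -0.4, -1.6]
finger_gap: 43.0
gripper_force: 61.3
```

drive_tool:
  targets: [35,4,-22,0,0,0,0,35,2,-12,0,0,0,0,35,0,-4,0,0,0,0,35,0,0,0,0,0,0,35,0,0,0,0,0,0,35,0,0,0,0,0,0]

```text
clock: 11.22
ee_pos: [422.5, 7.4, 272.9]
tool_rot: [-0.001, 1.0, 0.0, 0.0]
ft_force: [0.6, 0.0, -1.8]
finger_gap: 43.0
gripper_force: 61.3
```

drive_tool:
  targets: [35,0,-1,12,0,0,0,35,0,0,20,0,0,0,35,0,0,17,0,0,0,35,0,0,9,0,0,0,35,0,0,4,0,0,0,35,0,0,2,0,0,0,35,0,0,2,0,0,0,35,0,0,1,0,0,0,35,0,0,1,0,0,0,35,0,0,0,0,0,0,35,0,0,0,0,0,0]

```text
clock: 12.13
ee_pos: [422.3, 5.3, 205.0]
tool_rot: [-0.0, 1.0, 0.0, 0.0]
ft_force: [0.1, 0.4, -1.7]
finger_gap: 42.8
gripper_force: 61.3
```

drive_tool:
  targets: [35,0,0,1,0,0,0,35,0,0,0,0,0,0,50,0,0,0,0,0,0,60,0,0,0,0,0,0,85,0,0,0,0,0,0,85,0,0,0,0,0,0,85,0,0,0,0,0,0,85,0,0,0,0,0,0]

```text
clock: 12.8
ee_pos: [422.2, 5.3, 203.7]
tool_rot: [-0.0, 1.0, 0.0, 0.0]
ft_force: [0.0, -0.7, -0.2]
finger_gap: 84.5
gripper_force: 0.0
```

drive_tool:
  targets: [85,0,0,-8,0,0,0,85,0,0,-25,0,0,0,85,0,0,-35,0,0,0,85,0,0,-35,0,0,0,85,0,0,-27,0,0,0,85,0,0,0,0,0,0]

```text
clock: 13.3
ee_pos: [423.5, 5.1, 339.1]
tool_rot: [0.0, 1.0, 0.001, 0.004]
ft_force: [0.9, 0.2, 1.1]
finger_gap: 85.2
gripper_force: 0.0
```

Run:
```python
from h import *
s=state(); print(s["clock"],s["ee_pos"])
f=grab_frame("wrist"); save(f,"w5.png")
for n,p in(("ymat",(422.7,6.7,3)),("ylid",(422.7,6.7,66))):
    c=f["R"]@np.array(p)+f["t"]; print(n,c[0]/c[2]*f["fx"]+f["cx"],c[1]/c[2]*f["fy"]+f["cy"])
```

```text
13.3 [423.53640506   5.07316071 339.0630404 ]
ymat 284.66763628715165 184.1766209379584
ylid 284.9773789234398 203.51905282392687
```

View pics/w5.png

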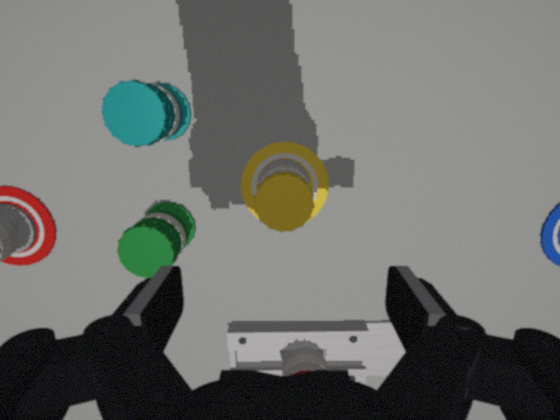

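The yellow pot is centred, with its lid at (284,202). Now fetching the blue pot from the red mat.

drive_tool:
  targets: [85,-2,-15,0,0,0,0,85,-5,-32,0,0,0,0,85,-5,-38,0,0,0,0,85,-5,-38,0,0,0,0,85,-5,-38,0,0,0,0,85,-5,-38,0,0,0,0,85,-5,-28,0,0,0,0,85,-4,-18,0,0,0,0,85,-3,-9,0,0,0,0,85,0,0,0,0,0,0,85,0,0,0,0,0,0]

```text
clock: 14.27
ee_pos: [461.0, -247.9, 333.0]
tool_rot: [-0.0, 1.0, 0.0, -0.001]
ft_force: [-0.6, 0.2, -0.1]
finger_gap: 84.8
gripper_force: 0.0
```

drive_tool:
  targets: [85,0,-1,20,0,0,0,85,0,0,25,0,0,0,85,0,0,25,0,0,0,85,0,0,25,0,0,0,85,0,0,20,0,0,0,85,0,0,10,0,0,0,85,0,0,6,0,0,0,35,0,0,0,0,0,0,35,0,0,0,0,0,0,35,0,0,0,0,0,0,35,0,0,0,0,0,0,35,0,0,0,0,0,0]

```text
clock: 15.27
ee_pos: [461.6, -249.8, 204.1]
tool_rot: [-0.0, 1.0, -0.0, 0.001]
ft_force: [-0.8, 1.2, 4.7]
finger_gap: 42.5
gripper_force: 60.3
```

drive_tool:
  targets: [35,0,0,0,0,0,0,35,0,0,0,0,0,0]

```text
clock: 15.43
ee_pos: [461.6, -249.8, 204.1]
tool_rot: [-0.0, 1.0, -0.0, 0.001]
ft_force: [-0.7, 1.3, 4.4]
finger_gap: 42.3
gripper_force: 60.3
```

drive_tool:
  targets: [35,0,0,-8,0,0,0,35,0,0,-22,0,0,0,35,0,0,-30,0,0,0,35,0,0,-25,0,0,0,35,0,10,-10,0,0,0,35,0,25,0,0,0,0,35,0,35,0,0,0,0,35,-1,35,0,0,0,0,35,-1,35,0,0,0,0,35,-1,35,0,0,0,0,35,-1,35,0,0,0,0,35,0,35,0,0,0,0]

```text
clock: 16.43
ee_pos: [465.0, -3.2, 298.8]
tool_rot: [0.0, 1.0, 0.0, 0.001]
ft_force: [1.5, -0.4, -1.8]
finger_gap: 42.8
gripper_force: 61.1
```

drive_tool:
  targets: [35,0,35,0,0,0,0,35,0,35,0,0,0,0,35,0,35,0,0,0,0,35,0,35,0,0,0,0,35,0,35,0,0,0,0,35,0,35,0,0,0,0,35,0,35,0,0,0,0,35,0,27,0,0,0,0,35,0,16,0,0,0,0,35,0,6,0,0,0,0,35,0,0,0,0,0,0,35,0,0,0,0,0,0]

```text
clock: 17.43
ee_pos: [465.4, 287.6, 297.8]
tool_rot: [0.001, 1.0, -0.001, 0.0]
ft_force: [0.1, -0.0, -1.5]
finger_gap: 42.6
gripper_force: 61.1
```

drive_tool:
  targets: [35,0,1,15,0,0,0,35,0,0,22,0,0,0,35,0,0,22,0,0,0,35,0,0,16,0,0,0,35,0,0,9,0,0,0,35,0,0,4,0,0,0,35,0,0,2,0,0,0,35,0,0,2,0,0,0,35,0,0,1,0,0,0,35,0,0,0,0,0,0,35,0,0,0,0,0,0]

```text
clock: 18.35
ee_pos: [465.3, 290.4, 205.3]
tool_rot: [-0.0, 1.0, 0.0, 0.0]
ft_force: [-1.2, -0.4, -1.0]
finger_gap: 42.7
gripper_force: 61.1
```

drive_tool:
  targets: [35,0,0,1,0,0,0,35,0,0,0.5,0,0,0,35,0,0,0,0,0,0,50,0,0,0,0,0,0,60,0,0,0,0,0,0,85,0,0,0,0,0,0,85,0,0,0,0,0,0,85,0,0,0,0,0,0,85,0,0,0,0,0,0]

```text
clock: 19.1
ee_pos: [465.1, 290.3, 203.1]
tool_rot: [-0.0, 1.0, -0.0, -0.0]
ft_force: [-0.4, -0.1, -0.3]
finger_gap: 84.7
gripper_force: 0.0
```

drive_tool:
  targets: [85,0,0,-8,0,0,0,85,0,0,-25,0,0,0,85,0,0,-35,0,0,0,85,0,0,-35,0,0,0,85,0,0,-27,0,0,0,85,0,0,0,0,0,0]

```text
clock: 19.6
ee_pos: [466.6, 290.9, 339.5]
tool_rot: [0.0, 1.0, 0.003, 0.004]
ft_force: [0.3, -0.8, 0.3]
finger_gap: 84.9
gripper_force: 0.0
```

Run:
```python
from h import *
s=state(); print(s["clock"],s["ee_pos"])
f=grab_frame("wrist"); save(f,"w6.png")
for n,p in(("bmat",(466,289,3)),("blid",(466,289,66))):
    c=f["R"]@np.array(p)+f["t"]; print(n,c[0]/c[2]*f["fx"]+f["cx"],c[1]/c[2]*f["fy"]+f["cy"])
```

```text
19.6 [466.62236451 290.87472861 339.5089041 ]
bmat 279.24407157090405 184.66828760908152
blid 278.61815059182305 203.9990870629408
```

View pics/w6.png

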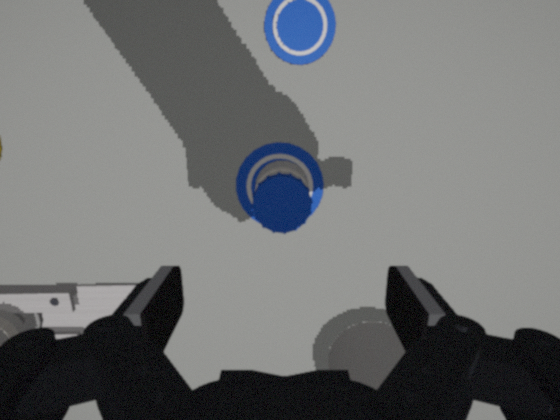

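The blue pot is on the blue mat, with its lid at (282,203), about 2 mm off centre. Now the red pot.

drive_tool:
  targets: [85,-6,-14,0,0,0,0,85,-12,-26,0,0,0,0,85,-15,-30,0,0,0,0,85,-15,-30,0,0,0,0,85,-15,-30,0,0,0,0,85,-15,-30,0,0,0,0,85,-15,-30,0,0,0,0,85,-15,-30,0,0,0,0,85,-12,-25,0,0,0,0,85,-8,-15,0,0,0,0,85,-2,-5,0,0,0,0,85,0,0,0,0,0,0]

```text
clock: 20.65
ee_pos: [595.1, 23.8, 332.3]
tool_rot: [0.001, 1.0, -0.0, -0.001]
ft_force: [-0.8, 0.7, 0.3]
finger_gap: 85.5
gripper_force: 0.0
```

Run:
```python
from h import *
import pickle
s=state(); print(s["clock"],s["ee_pos"],s["joints"])
f=grab_frame("wrist"); save(f,"w7.png"); pickle.dump(dict(f),open("w7.pkl","wb"))
for n,p in(("rlid",(598,25.5,67)),):
    c=f["R"]@np.array(p)+f["t"]; print(n,c[0]/c[2]*f["fx"]+f["cx"],c[1]/c[2]*f["fy"]+f["cy"])
```

```text
20.65 [595.05709047  23.81665412 332.34568627] [-0.34790604  0.43981362  0.30423637  1.76618778 -0.15548544  0.96060161
  1.58691403]
rlid 286.05935024119066 215.1473147929659
```

View pics/w7.png

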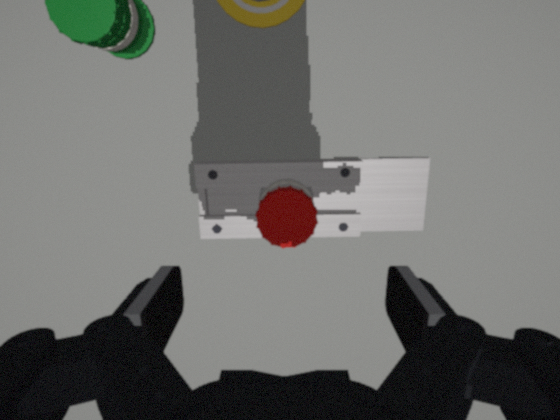

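The red lid is at (287,216). The rail corners are at (200,238), (360,236), (424,231) and (429,156), with lip screws at (212,175), (345,173), (217,229) and (343,227).

Run:
```python
from h import *
import pickle
f=pickle.load(open("w7.pkl","rb"))
for n,u,v,z in (("lid",287,216,67),("s1",212,175,17),("s2",345,173,17),("s3",217,229,17),("s4",343,227,17),("c1",200,238,17),("c2",360,236,17),("o1",424,231,4),("o2",429,156,4)):
    print(n,pix2w(f,u,v,z).round(1))
```

```text
lid [598.6  26.2  67. ]
s1 [578.5 -36.   17. ]
s2 [577.   74.8  17. ]
s3 [626.3 -34.6  17. ]
s4 [624.6  75.4  17. ]
c1 [634.6 -50.   17. ]
c2 [633.   90.7  17. ]
o1 [633.2 151.9   4. ]
o2 [564.8 148.6   4. ]
```

drive_tool:
  targets: [85,-3.5,2,20,0,0,0,85,0,0,25,0,0,0,85,0,0,25,0,0,0,85,0,0,25,0,0,0,85,0,0,18,0,0,0,85,0,0,8,0,0,0,85,0,0,5,0,0,0,35,0,0,0,0,0,0,35,0,0,0,0,0,0,35,0,0,0,0,0,0,35,0,0,0,0,0,0,35,0,0,0,0,0,0]

```text
clock: 21.7
ee_pos: [599.3, 27.3, 208.8]
tool_rot: [-0.0, 1.0, 0.0, 0.001]
ft_force: [-0.0, 0.4, 6.5]
finger_gap: 43.0
gripper_force: 61.0
```

drive_tool:
  targets: [35,0,0,0,0,0,0,35,0,0,0,0,0,0]

```text
clock: 21.87
ee_pos: [599.3, 27.3, 208.8]
tool_rot: [-0.0, 1.0, 0.0, 0.001]
ft_force: [-0.6, 0.4, 5.9]
finger_gap: 42.5
gripper_force: 61.0
```

drive_tool:
  targets: [35,0,0,-1.5,0,0,0,35,0,4,0,0,0,0,35,0,8,0,0,0,0,35,0,10,0,0,0,0,35,0,10,0,0,0,0,35,0,10,0,0,0,0,35,0,10,0,0,0,0,35,0,0,0,0,0,0]

```text
clock: 22.53
ee_pos: [598.7, 82.7, 208.8]
tool_rot: [-0.002, 1.0, 0.001, 0.0]
ft_force: [-0.3, 3.4, 3.3]
finger_gap: 42.5
gripper_force: 61.0
```

drive_tool:
  targets: [35,0,8,0,0,0,0,35,0,10,0,0,0,0,35,0,10,0,0,0,0,35,0,8,0,0,0,0,35,0,4,0,0,0,0,35,0,0,0,0,0,0,35,0,0,0,0,0,0,35,0,0,0,0,0,0]

```text
clock: 23.2
ee_pos: [598.6, 121.2, 208.8]
tool_rot: [-0.001, 1.0, 0.001, 0.0]
ft_force: [-0.4, 3.5, 3.7]
finger_gap: 42.6
gripper_force: 61.0
```

Run:
```python
from h import *
s=state(); print(s["clock"],s["ee_pos"],s["ft_force"])
f=grab_frame("scene"); cv2.imwrite("pics/s8.png",cv2.resize(f["img"][180:290,250:460],None,fx=3.5,fy=3.5,interpolation=cv2.INTER_CUBIC)[:,:,::-1])
```

```text
23.2 [598.63716754 121.17445107 208.83743935] [-0.44996963  3.5208054   3.74079851]
```

View pics/s8.png

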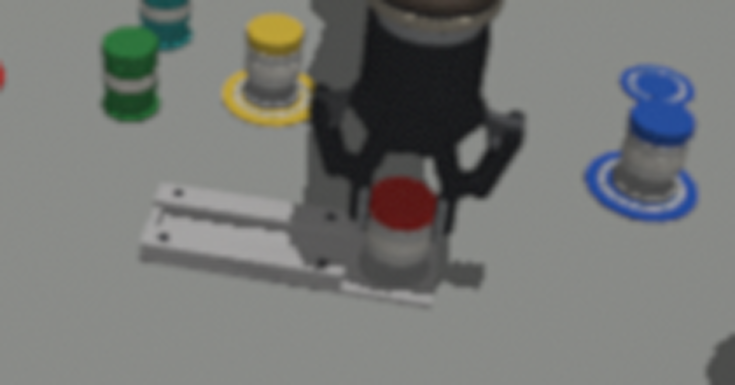

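The pot stands on the bare floor past the lips. I'll lift slowly and check the force.

drive_tool:
  targets: [35,0,0,-2,0,0,0,35,0,0,-3,0,0,0,35,0,0,-4,0,0,0,35,0,0,-5,0,0,0,35,0,0,0,0,0,0]

```text
clock: 23.67
ee_pos: [598.9, 119.0, 223.7]
tool_rot: [0.0, 1.0, 0.0, 0.001]
ft_force: [0.9, -0.4, -1.2]
finger_gap: 42.3
gripper_force: 60.9
```

drive_tool:
  targets: [35,0,0,-15,0,0,0,35,0,0,-25,0,0,0,35,0,0,-25,0,0,0,35,3,-8,-15,0,0,0,35,8,-21,0,0,0,0,35,12,-32,0,0,0,0,35,12,-32,0,0,0,0,35,12,-32,0,0,0,0,35,12,-32,0,0,0,0,35,12,-32,0,0,0,0,35,12,-32,0,0,0,0,35,12,-32,0,0,0,0]

```text
clock: 24.67
ee_pos: [502.2, -135.7, 302.7]
tool_rot: [0.0, 1.0, -0.0, 0.0]
ft_force: [1.3, -0.3, -0.2]
finger_gap: 42.7
gripper_force: 61.0
```

drive_tool:
  targets: [35,12,-32,0,0,0,0,35,12,-32,0,0,0,0,35,10,-25,0,0,0,0,35,6,-16,0,0,0,0,35,2,-7,0,0,0,0,35,0,0,0,0,0,0,35,0,0,0,0,0,0]

```text
clock: 25.25
ee_pos: [461.7, -245.2, 302.6]
tool_rot: [-0.0, 1.0, 0.0, -0.0]
ft_force: [0.7, 0.5, -0.8]
finger_gap: 42.7
gripper_force: 61.0
```

drive_tool:
  targets: [35,0,-3,15,0,0,0,35,0,0,22,0,0,0,35,0,0,22,0,0,0,35,0,0,15,0,0,0,35,0,0,8,0,0,0,35,0,0,4,0,0,0,35,0,0,2,0,0,0,35,0,0,2,0,0,0,35,0,0,1,0,0,0,35,0,0,1,0,0,0,35,0,0,0,0,0,0,35,0,0,0,0,0,0]

```text
clock: 26.25
ee_pos: [461.8, -248.8, 211.1]
tool_rot: [-0.0, 1.0, -0.0, 0.0]
ft_force: [-0.3, 0.4, -1.6]
finger_gap: 42.7
gripper_force: 61.0
```

drive_tool:
  targets: [35,0,0,1,0,0,0,35,0,0,1,0,0,0,35,0,0,1,0,0,0,35,0,0,0,0,0,0,35,0,0,0,0,0,0]

```text
clock: 26.67
ee_pos: [461.7, -248.8, 207.8]
tool_rot: [-0.0, 1.0, 0.0, 0.0]
ft_force: [-1.6, 0.1, 2.9]
finger_gap: 42.5
gripper_force: 61.3
```

The force changed from -1.6 to +2.9 N, so the pot has touched the mat. Releasing and retreating.

drive_tool:
  targets: [50,0,0,0,0,0,0,60,0,0,0,0,0,0,85,0,0,0,0,0,0,85,0,0,0,0,0,0,85,0,0,0,0,0,0,85,0,0,0,0,0,0,85,0,0,-8,0,0,0,85,0,0,-25,0,0,0,85,0,0,-35,0,0,0,85,0,0,-35,0,0,0,85,0,0,-25,0,0,0,85,0,0,0,0,0,0]

```text
clock: 27.67
ee_pos: [462.8, -249.9, 341.4]
tool_rot: [0.0, 1.0, -0.001, 0.004]
ft_force: [0.3, -1.1, -0.3]
finger_gap: 84.9
gripper_force: 0.0
```

Run:
```python
from h import *
s=state(); print(s["clock"],s["ee_pos"],s["finger_gap"])
f=grab_frame("wrist"); g=grab_frame("scene"); save(g,"s9.png")
for n,p in(("rmat",(461.3,-248.2,3)),("rlid",(461.3,-248.2,66))):
    c=f["R"]@np.array(p)+f["t"]; print(n,c[0]/c[2]*f["fx"]+f["cx"],c[1]/c[2]*f["fy"]+f["cy"])
a=cv2.resize(f["img"],(400,300));b=cv2.resize(g["img"],(400,300))
cv2.imwrite("pics/fin.png",np.hstack([a,b])[:,:,::-1])
```

```text
27.6667 [ 462.78479093 -249.85221885  341.39028974] 84.90247571173879
rmat 286.3735818263102 182.94869596485313
rlid 286.69836908362186 201.8342482971906
```

View pics/fin.png

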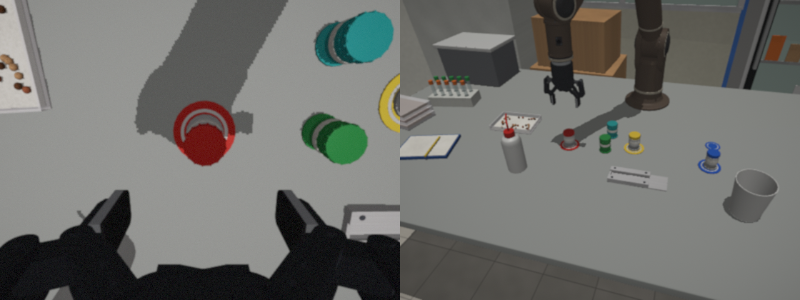

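The red lid is at (204,144) in the half-size view, which is (286,202) at full size and matches the prediction. All three pots stand centred on their own mats and the bystanders haven't moved.

```bash
python3 -c "
from workcell import *
print(finish_job())"
```

```text
the job is handed in; nothing more can be done
None
```

I've handed the job in at about 28 s on the robot clock: the last pictures show all three pots standing released within about 2 mm of the middle of their own mats, with the tub, wash bottle and seed tray not visibly moved; the hand-in gave no verdict.

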